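Raise the spring-return stack gauge and hold it up

TASK

Press the button on the stack gauge to release its telescoping mast, then pull the mast up by its wooden grip bar past the first stop, all the way to the second stop, so that both tubes are fully out. A spring draws the mast back, so finish with the gripper still holding the bar there, fully extended and still. Leave the woven cups beside the gauge where they stand.

Things in the scene. Friction and masses are not known exactly. Their poses are not given: they have to be found in the camera images.
- gauge: Stack gauge bolted to the table: steel foot 200 x 110 x 10 mm (x, y, z), on it a bare aluminium housing 145 x 62 mm whose flat top is 102 mm above the table. Origin on the table under the middle of the foot; z up. In its own frame the push button is at x = -40 mm and the mast at x = +35 mm, both at y = 0.
- button_top (a point): Middle of the top of the round black push button, 26 mm across, 18 mm proud of the housing top (120 mm above the table) until pressed. It is pressed straight down, travels 6 mm and is fully down at about 5 N; it springs back when let go.
- button (a joint): Travel of the push button in m: 0 up, 0.006 fully down. From about 0.004 on, the lock that holds the mast down is free; the mast then pops up by itself by about 20 to 33 mm and stays released when the button is let go.
- grip_bar: Wooden grip bar across the top of the mast (T-handle): 24 wide (its x), 90 long (its y), 24 mm high. Origin at its centre, 150 mm above the table while the mast is locked down; below it is a steel rod 16 mm across. The bar turns with the gauge (same axes) and only moves up and down; 110 mm above its locked height at the second stop.
- handle (a joint): How far the thin inner rod with the bar is pulled out of the thicker tube, in m: 0 down and locked, 0.055 at the first stop. It comes out first, and needs less than 3 N.
- mast (a joint): How far the thicker tube (26 mm across) is pulled out of the housing, in m: 0 down, 0.055 at the second stop. It follows only after the first stop, against a spring: it begins to move at about 6 to 7 N and needs about 10 N at the second stop. It goes back down when let go.
- stack_center (a point): Centre of a stack of three nested woven bamboo cups, 91 mm across and 114 mm high, loose on the table about 180 mm to one side of the gauge. Leave alone.
- cup_center (a point): Centre of a single woven bamboo cup, 91 mm across and 60 mm high, loose on the table about 180 mm to the other side of the gauge. Leave alone.
Not all that is in view belongs to the job. There is more than one size of the gauge; the one meant has the size given above.

How it is judged:
On the way, in this order (a step that is already met when the one before it is completed fails the run):
1. the button is pressed and the mast released (value of joint button above 0.004 m).
2. the inner rod is pulled out to the first stop (value of joint handle above 0.05 m).
At the end, for the whole second after the job is handed in: Both tubes are within 5 mm of their stops (handle and mast above 50 mm of 55 mm), moving slower than 20 mm/s, with the gripper's fingers bearing on the grip bar (over 2 N) (value of joint each of handle, mast above 0.05 m and contact force between the fingers and grip_bar above 2 N and velocity of joint mast between -0.02 and 0.02 m/s and velocity of joint handle between -0.02 and 0.02 m/s); the arm keeps its last pose, push and grip.
It fails at once if the stack of cups is shoved by more than 20 mm or knocked over (distance of stack_center from where it was at the start of the episode above 0.02 m or angle between stack_center's own z axis and vertical above 0.4 rad).
It fails at once if the single cup is shoved by more than 20 mm or knocked over (distance of cup_center from where it was at the start of the episode above 0.02 m or angle between cup_center's own z axis and vertical above 0.4 rad).
It also fails if it takes over 48 s, if anything falls off the work surface, if the arm or the gripper's body presses on something with over 40 N, if the wrist force passes 120 N, or if a joint passes its speed limit or range.

ROBOT

A 6-joint arm with a two-finger parallel gripper is mounted at the origin on the work surface. World frame = base frame: x ahead of the robot, y to its left, z up, the work surface at z = 0. Lengths are in m, angles in rad, forces in N, time in s.
With the tool pointing down it reaches from about 0.275 to 0.85 m from the base axis. Payload 5.2 kg.
Tool frame: the origin (TCP) lies on the centre line of the jaws, within the pads' length; the fingertips stand 19 mm ahead of it and the grasp point (between the pads) is the TCP; y points along the fingers, z is the direction in which the jaws open and shut, and the axes are right-handed (so a half turn about y gives the same grasp; the last joint's range is limited). The gripper opens to 85 mm and grips with 20 to 120 N. Pads are 22 mm wide; open, the fingers measure 114 mm over their backs; the gripper's body (76 mm by 85 mm) begins 54 mm behind the grasp point. The pads swing forward as they close: fully open they stand 13 mm farther back than shut.
Start: joints at [-1.543, 0.259, 1.535, -0, 1.348, -0.203], TCP at [0.126, -0.535, 0.25] pointing down, gripper open.
Joint ranges: [-3.14, 3.14], [-0.91, 2.08], [0.19, 2.58], [-1.22, 4.36], [0.22, 2.71], [-3.12, 3.12]. Speed limits (rad/s): [2.57, 2.57, 3.14, 3.14, 3.14, 3.14].

INTERFACE

Orientations are given as a rotation vector (axis times angle).
In Python, from station import ctrl gives the robot as it stands.
- The arm moves only by the shell command python3 -m creep 'ROWS' [FORCE]. ROWS is JSON, a list of rows, each an object of numbers: "jaw": the finger opening in cm, from 0 to 8.54; "tx", "ty", "tz": the shift along the tool's x, y, z in cm; "roll": the turn about the tool's y in rad. In form: [{"jaw": .., "tx": .., "ty": .., "tz": .., "roll": ..}, ...]. A call has 1 to 12 rows; each row shifts and turns the commanded pose from where the row before left it, along the tool's axes as they then stand; what a row does not reach is not made up. A row lasts 1/10 s, in which the tool goes at most 50 mm and 8.59 degrees, less where a joint would pass 70% of its speed; a pose out of reach is approached as far as the arm can. A call is refused whole if a number of a shift passes 5 or a number of a turn 0.15, either way. A call with a gripper value outside its range is refused whole. The fingers move at their own pace and stop on an object; FORCE is the grip in N (left out, the last holds). Time passes only in rows, so rows that do not move let the fingers close. It gives the time, the measured TCP pose, the force and the opening at its end, in the units of the state.
- ctrl.read_state(): the state, without advancing time (a new reading comes with each control period).
- ctrl.grab_frame(name): name is "scene" or "top"; returns a dict with "image" (384x512x3 uint8, red, green, blue), "depth" (384x512 float32, m along the optical axis (not along the pixel's ray), 0 where there is no reading), "camera_matrix" (3x3 intrinsics, pixels), "world_from_camera" (4x4, takes a point from camera to world coordinates). Camera axes: x right, y up, looking along -z (the intrinsics and any distortion apply to the point x, -y, -z); pixel columns grow to the right and rows downward; lengths in m; the calibration is good to about 2 mm. A picture is of the moment at which its call begins.
- ctrl.hand_in(): hands the job in, once; it reports no verdict.
The state is a dict: "t": time; "q": joint angles; "qd": joint speeds; "joint_efforts": joint torques, N m; "eef_pos": TCP position; "orientation": TCP orientation; "force": force on the tool from outside, world axes, zero at the start; "ft_torque": the same for the moment, N m; "finger_gap": finger opening in m.
Only numpy, scipy, OpenCV 4.12 (cv2) and the standard library are available. Lean on these libraries where they do the work, as an engineer would, in place of code of your own. Each camera call takes 0.05 s, during which the arm holds its last target. There are 200 camera calls.

## Working session

There is one attempt and no reset: what is moved stays moved. The work goes in short steps, Python scripts to look and compute and a shell command to move; the robot and the scene stay as the last step left them, time stands still between calls to the robot, and variables do not carry over. Pictures are saved under pics/ and viewed, about 8 in all and at most 12, crops included, and the job is handed in when it is done.

```bash
ls; mkdir -p pics; cat > h.py <<'E'
import numpy as np,cv2
from station import ctrl
def grab(n,f):
    d=ctrl.grab_frame(n); cv2.imwrite('pics/'+f,d['image'][:,:,::-1]); np.savez('pics/'+f[:-4],**d); return d
def pts(d):
    K=d['camera_matrix'];Z=d['depth'];v,u=np.mgrid[:384,:512]
    p=np.stack([(u-K[0,2])/K[0,0]*Z,-(v-K[1,2])/K[1,1]*Z,-Z,np.ones_like(Z)],-1)
    return (p@d['world_from_camera'].T)[...,:3]
E
python3 - <<'E'
from h import *
print(ctrl.read_state())
for n in('top','scene'):
    d=grab(n,n+'0.png');print(n,d['camera_matrix'],d['world_from_camera'])
a,b=[cv2.imread(f'pics/{n}0.png') for n in('top','scene')]
print(d.keys())
E
```

```text
pics
{'t': 0.0, 'q': array([-1.54280923e+00,  2.59327802e-01,  1.53612168e+00,  8.31664572e-06,
        1.34798080e+00, -2.02775931e-01]), 'qd': array([ 0.0011146 , -0.00148329, -0.00091213, -0.00016461, -0.00206554,
        0.00118532]), 'joint_efforts': array([ 8.91862492e-04, -4.46026933e+01, -2.90569621e+01, -4.15130071e-04,
        1.16123175e-02,  2.63515119e-05]), 'eef_pos': array([ 0.12582024, -0.53489638,  0.24946735]), 'orientation': array([-0.24309529,  2.10101074, -2.09714393]), 'force': array([ 0.07470976, -0.32720192,  0.62138987]), 'ft_torque': array([-0.00225495,  0.01147528, -0.00733953]), 'finger_gap': 0.08527636487015726}
top [[375.82190292   0.         253.88895961]
 [  0.         375.82190292 196.78665833]
 [  0.           0.           1.        ]] [[-0.02262222  0.98523559 -0.1697029   0.36915733]
 [-0.99948097 -0.01839384  0.02644744  0.08913766]
 [ 0.02293547  0.17021312  0.98514032  1.00957647]
 [ 0.          0.          0.          1.        ]]
scene [[405.95271035   0.         253.65499849]
 [  0.         405.95271035 185.88752809]
 [  0.           0.           1.        ]] [[-0.22084893 -0.75286312  0.62001844  1.10455736]
 [ 0.97529222 -0.1668556   0.14479055  0.19826641]
 [-0.00555391  0.636676    0.77111142  0.82104565]
 [ 0.          0.          0.          1.        ]]
dict_keys(['image', 'depth', 'camera_matrix', 'world_from_camera'])
```

View pics/top0.png

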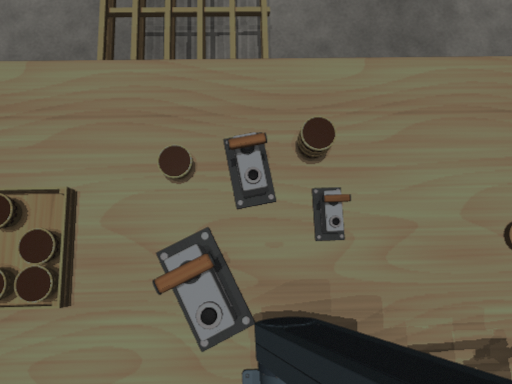

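View pics/scene0.png

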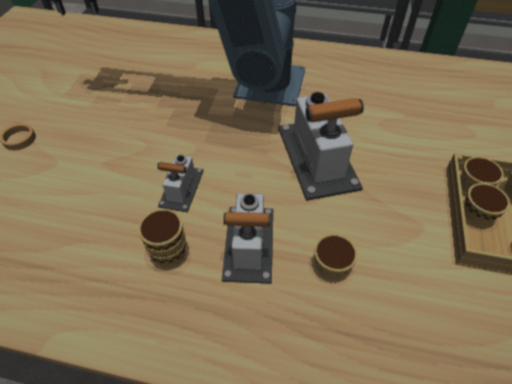

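Both views show the three gauges. The middle one stands between the cups: in the top view its bar is at about (247,141) and its button at about (253,175). Next I measure it.

```bash
python3 - <<'E'
from h import *
from scipy.spatial.transform import Rotation as R
for n,box in(('top',(215,120,285,215)),('scene',(215,185,280,285))):
    d=dict(np.load(f'pics/{n}0.npz'));P=pts(d);im=d['image'];hsv=cv2.cvtColor(im,cv2.COLOR_RGB2HSV)
    m=np.zeros((384,512),bool);m[box[1]:box[3],box[0]:box[2]]=1
    z=P[...,2];ok=m&(d['depth']>0)
    bar=ok&(z>.145)&(z<.175)
    wood=bar&(hsv[...,1]>100)
    x=P[wood];print(n,'bar n',len(x),x.mean(0),x.min(0),x.max(0))
    r=cv2.minAreaRect((x[:,:2]*1000).astype(np.float32));print(r)
    top=ok&(z>.095)&(z<.109); t=P[top];print('top',len(t),t.mean(0),cv2.minAreaRect((t[:,:2]*1000).astype(np.float32)))
    b=ok&(z>.113)&(z<.13);t=P[b];print('btn',len(t),np.median(t,0),t.min(0),t.max(0))
    v,u=np.nonzero(b);print(u.min(),u.max(),v.min(),v.max())
    f=ok&(z>.005)&(z<.016);t=P[f];print('foot',cv2.minAreaRect((t[:,:2]*1000).astype(np.float32)))
    c=(z>.04)&(z<.2)&(d['depth']>0)&(hsv[...,1]>60)
    for nm,bb in (('cupL',{'top':(150,135,205,190),'scene':(305,225,365,285)}[n]),('cupR',{'top':(290,110,345,165),'scene':(130,200,195,270)}[n])):
        q=P[bb[1]:bb[3],bb[0]:bb[2]].reshape(-1,3);q=q[q[:,2]>.03];print(nm,(q.max(0)+q.min(0))/2,q.max(0))
s=ctrl.read_state();print(R.from_rotvec(s['orientation']).as_matrix().round(3))
K=d['camera_matrix']
ims=[]
for n,(a,b,c,e) in(('top',(205,110,285,215)),('scene',(205,180,285,285))):
    i=cv2.imread(f'pics/{n}0.png')[b:e,a:c];ims.append(cv2.resize(i,None,fx=4.8,fy=4.8,interpolation=cv2.INTER_CUBIC))
cv2.imwrite('pics/crop.png',np.hstack(ims))
E
```

```text
top bar n 370 [0.64959641 0.07929337 0.15969801] [0.63434841 0.03672321 0.14564803] [0.66858804 0.12420386 0.16691516]
((651.3169555664062, 79.91712951660156), (21.502422332763672, 86.76521301269531), 10.204489707946777)
top 842 [0.6072839  0.07350614 0.10119818] ((618.9046630859375, 74.87959289550781), (145.7436065673828, 61.367855072021484), 10.034360885620117)
btn 167 [0.57954282 0.0686065  0.12090346] [0.55977188 0.04873991 0.11304712] [0.64794007 0.08806781 0.12790917]
244 260 146 182
foot ((622.4412231445312, 55.90121841430664), (200.2357177734375, 148.9883575439453), 10.240574836730957)
cupL [0.52325653 0.20118101 0.5202354 ] [0.67735573 0.31322437 1.00957647]
cupR [ 0.54978143 -0.02711071  0.52014473] [0.73040552 0.08913766 1.00957647]
scene bar n 548 [0.65776954 0.07866922 0.15909776] [0.63820596 0.03391661 0.14531124] [0.67181277 0.12178385 0.16583902]
((654.5274658203125, 77.83938598632812), (23.914104461669922, 86.94873046875), 8.538235664367676)
top 843 [0.63867073 0.07538327 0.10208005] ((618.4293823242188, 71.15306091308594), (145.85800170898438, 62.115631103515625), 9.94127368927002)
btn 236 [0.58645643 0.06760589 0.11827706] [0.55799267 0.04430271 0.11301199] [0.66101406 0.08491004 0.12946527]
240 258 193 232
foot ((584.7089233398438, 65.42896270751953), (269.84521484375, 110.052490234375), 9.844686508178711)
cupL [0.84580436 0.2544961  0.42570107] [1.10455736 0.31072579 0.82104565]
cupR [0.87131429 0.0248301  0.42564585] [1.10455736 0.19826641 0.82104565]
[[-0.973 -0.     0.229]
 [-0.229  0.002 -0.973]
 [-0.    -1.    -0.002]]
```

View pics/crop.png

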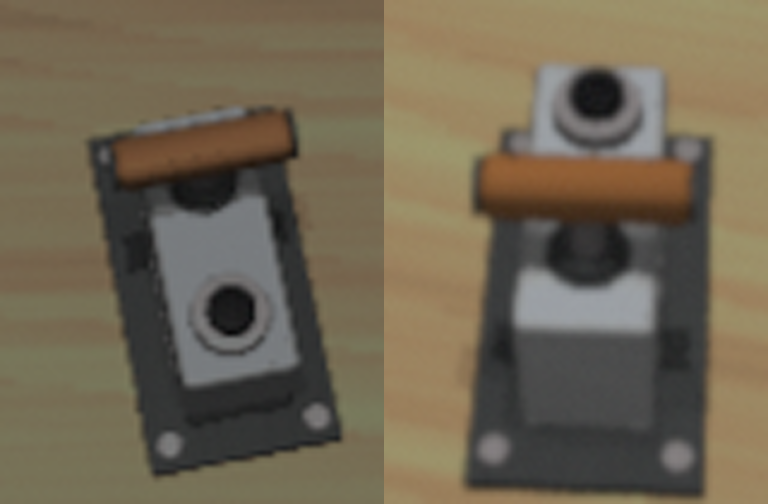

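The housing measures 145.8 x 62 mm, so the middle gauge is the right one. Its centre is at (0.6186, 0.073) with yaw 10°, which puts the button at (0.579, 0.066) and the bar at (0.653, 0.079). First move: turn the jaws onto the gauge's x axis and close them.

```bash
python3 -m creep '[{"jaw":0,"roll":-0.15},{"jaw":0,"roll":-0.15},{"jaw":0,"roll":-0.15},{"jaw":0,"roll":-0.15},{"jaw":0,"roll":-0.15},{"jaw":0,"roll":-0.15},{"jaw":0,"roll":-0.15},{"jaw":0,"roll":-0.15},{"jaw":0,"roll":-0.15},{"jaw":0,"roll":-0.15},{"jaw":0,"roll":-0.015},{"jaw":0}]' 40
python3 -c "
from h import *
from scipy.spatial.transform import Rotation as R
s=ctrl.read_state();print(R.from_rotvec(s['orientation']).as_matrix().round(3),s['q'],s['t'])"
```

```text
[[-0.973 -0.     0.229]
 [-0.229  0.002 -0.973]
 [-0.    -1.    -0.002]] [-1.54278375e+00  2.59293198e-01  1.53597772e+00  3.51601290e-05
  1.34798785e+00 -2.02808803e-01] 0.1$[0]: bad value
```

```bash
python3 -m creep '[{"jaw":0,"tx":0,"ty":0,"tz":0,"roll":-0.15},{"jaw":0,"tx":0,"ty":0,"tz":0,"roll":-0.15},{"jaw":0,"tx":0,"ty":0,"tz":0,"roll":-0.15},{"jaw":0,"tx":0,"ty":0,"tz":0,"roll":-0.15},{"jaw":0,"tx":0,"ty":0,"tz":0,"roll":-0.15},{"jaw":0,"tx":0,"ty":0,"tz":0,"roll":-0.15},{"jaw":0,"tx":0,"ty":0,"tz":0,"roll":-0.15},{"jaw":0,"tx":0,"ty":0,"tz":0,"roll":-0.15},{"jaw":0,"tx":0,"ty":0,"tz":0,"roll":-0.15},{"jaw":0,"tx":0,"ty":0,"tz":0,"roll":-0.15},{"jaw":0,"tx":0,"ty":0,"tz":0,"roll":-0.015},{"jaw":0,"tx":0,"ty":0,"tz":0,"roll":0}]' 40
cat > st.py <<'E'
from h import *
from scipy.spatial.transform import Rotation as R
import sys
s=ctrl.read_state();M=R.from_rotvec(s['orientation']).as_matrix()
print('t',s['t'],'pos',s['eef_pos'].round(4),'F',s['force'].round(2),'gap',s['finger_gap'],'yaw',np.degrees(np.arctan2(M[1,2],M[0,2])))
if len(sys.argv)>3:
    print('tool cm to goal',(M.T@(np.array([float(a) for a in sys.argv[1:4]])-s['eef_pos'])*100).round(2))
E
python3 st.py .5792 .0661 .2495
```

```text
t: 1.3
eef_pos: [0.1258, -0.5352, 0.25]
orientation: [-1.285, 1.082, -1.081]
force: [0.4, 0.2, -0.3]
finger_gap: -0.0001
t 1.3 pos [ 0.1258 -0.5352  0.25  ] F [ 0.44  0.18 -0.26] gap -8.194703227168887e-05 yaw 9.841147316115682
tool cm to goal [-51.5    0.09  54.95]
```

```bash
python3 -m creep '[{"jaw":0,"tx":-2.6,"ty":0,"tz":2.75,"roll":0},{"jaw":0,"tx":-2.6,"ty":0,"tz":2.75,"roll":0},{"jaw":0,"tx":-2.6,"ty":0,"tz":2.75,"roll":0},{"jaw":0,"tx":-2.6,"ty":0,"tz":2.75,"roll":0},{"jaw":0,"tx":-2.6,"ty":0,"tz":2.75,"roll":0},{"jaw":0,"tx":-2.6,"ty":0,"tz":2.75,"roll":0},{"jaw":0,"tx":-2.6,"ty":0,"tz":2.75,"roll":0},{"jaw":0,"tx":-2.6,"ty":0,"tz":2.75,"roll":0},{"jaw":0,"tx":-2.6,"ty":0,"tz":2.75,"roll":0},{"jaw":0,"tx":-2.6,"ty":0,"tz":2.75,"roll":0}]' && python3 -m creep '[{"jaw":0,"tx":-2.6,"ty":0,"tz":2.75,"roll":0},{"jaw":0,"tx":-2.6,"ty":0,"tz":2.75,"roll":0},{"jaw":0,"tx":-2.6,"ty":0,"tz":2.75,"roll":0},{"jaw":0,"tx":-2.6,"ty":0,"tz":2.75,"roll":0},{"jaw":0,"tx":-2.6,"ty":0,"tz":2.75,"roll":0},{"jaw":0,"tx":-2.6,"ty":0,"tz":2.75,"roll":0},{"jaw":0,"tx":-2.6,"ty":0,"tz":2.75,"roll":0},{"jaw":0,"tx":-2.6,"ty":0,"tz":2.75,"roll":0},{"jaw":0,"tx":-2,"ty":0,"tz":2.5,"roll":0},{"jaw":0,"tx":0,"ty":0,"tz":0,"roll":0}]'; python3 st.py .5792 .0661 .149
```

```text
t: 2.3
eef_pos: [0.352, -0.2301, 0.2505]
orientation: [-1.285, 1.082, -1.083]
force: [0.4, -0.4, -0.4]
finger_gap: -0.0
t: 3.3
eef_pos: [0.5547, 0.0385, 0.2499]
orientation: [-1.286, 1.079, -1.079]
force: [1.2, -0.2, -0.1]
finger_gap: -0.0
t 3.3 pos [0.5547 0.0385 0.2499] F [ 1.22 -0.18 -0.13] gap -9.904166121143585e-06 yaw 10.04076779414638
tool cm to goal [-2.28 10.09  2.89]
```

```bash
python3 -m creep '[{"jaw":0,"tx":-1.1,"ty":0,"tz":1.45,"roll":0},{"jaw":0,"tx":-1.1,"ty":0,"tz":1.45,"roll":0},{"jaw":0,"tx":0,"ty":3,"tz":0,"roll":0},{"jaw":0,"tx":0,"ty":3,"tz":0,"roll":0},{"jaw":0,"tx":0,"ty":3,"tz":0,"roll":0},{"jaw":0,"tx":0,"ty":0,"tz":0,"roll":0}]'; python3 st.py .5792 .0661 .139
python3 -c "
from h import *
ims=[]
for n,(a,b,c,e) in(('top',(205,110,285,215)),('scene',(205,160,285,265))):
    d=grab(n,n+'1.png');i=d['image'][b:e,a:c,::-1];ims.append(cv2.resize(i,None,fx=4.8,fy=4.8,interpolation=cv2.INTER_CUBIC))
cv2.imwrite('pics/crop1.png',np.hstack(ims))"
```

```text
t: 3.9
eef_pos: [0.5742, 0.0619, 0.1561]
orientation: [-1.292, 1.088, -1.076]
force: [-0.6, -0.7, 0.1]
finger_gap: -0.0003
t 3.9 pos [0.5742 0.0619 0.1561] F [-0.62 -0.67  0.14] gap -0.00033035321940963177 yaw 9.875772275272055
tool cm to goal [-0.32  1.7   0.58]
```

View pics/crop1.png

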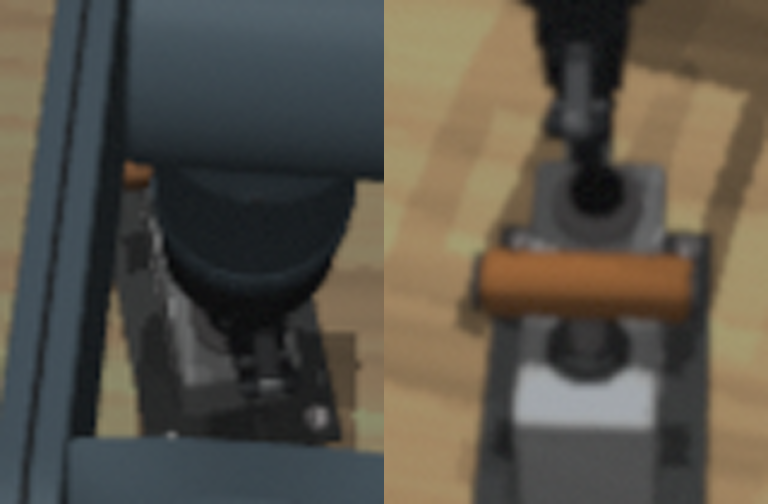

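The scene view shows the fingertips at the button, the bar clear in front of them. I correct the last millimetres and start pressing.

```bash
python3 -m creep '[{"jaw":0,"tx":-0.3,"ty":0,"tz":0.5,"roll":0},{"jaw":0,"tx":0,"ty":0.6,"tz":0,"roll":0},{"jaw":0,"tx":0,"ty":0.4,"tz":0,"roll":0},{"jaw":0,"tx":0,"ty":0,"tz":0,"roll":0},{"jaw":0,"tx":0,"ty":0,"tz":0,"roll":0}]'; python3 st.py .5792 .0661 .134
```

```text
t: 4.5
eef_pos: [0.582, 0.0662, 0.1504]
orientation: [-1.287, 1.079, -1.079]
force: [-0.6, -0.1, 0.3]
finger_gap: 0.0
t 4.5 pos [0.582  0.0662 0.1504] F [-0.61 -0.14  0.25] gap 2.4190909986313916e-05 yaw 10.0238241226939
tool cm to goal [-0.04  1.64 -0.27]
```

```bash
python3 -m creep '[{"jaw":0,"tx":0,"ty":0.5,"tz":-0.2,"roll":0},{"jaw":0,"tx":0,"ty":0.5,"tz":0,"roll":0},{"jaw":0,"tx":0,"ty":0,"tz":0,"roll":0}]';python3 -m creep '[{"jaw":0,"tx":0,"ty":0.2,"tz":0,"roll":0},{"jaw":0,"tx":0,"ty":0.1,"tz":0,"roll":0},{"jaw":0,"tx":0,"ty":0,"tz":0,"roll":0}]'
```

```text
t: 4.8
eef_pos: [0.58, 0.0658, 0.1399]
orientation: [-1.287, 1.08, -1.079]
force: [-0.1, 0.5, 2.1]
finger_gap: -0.0002
t: 5.1
eef_pos: [0.58, 0.0658, 0.1374]
orientation: [-1.287, 1.079, -1.079]
force: [-1.9, -0.5, 4.4]
finger_gap: 0.0002
```

```bash
python3 -m creep '[{"jaw":0,"tx":0,"ty":0.15,"tz":0,"roll":0},{"jaw":0,"tx":0,"ty":0.15,"tz":0,"roll":0},{"jaw":0,"tx":0,"ty":0,"tz":0,"roll":0}]'; python3 -c "
from h import *
d=grab('scene','scene2.png');P=pts(d)
hsv=cv2.cvtColor(d['image'],cv2.COLOR_RGB2HSV);w=(d['depth']>0)&(hsv[...,1]>100)&(P[...,2]>.14)&(P[...,2]<.3)
w[:,:215]=0;w[:,285:]=0
x=P[w];print(len(x),x.mean(0),x.min(0),x.max(0))
cv2.imwrite('pics/crop2.png',cv2.resize(d['image'][140:290,190:300,::-1],None,fx=4,fy=4))"
```

```text
t: 5.4
eef_pos: [0.5802, 0.0659, 0.1368]
orientation: [-1.286, 1.078, -1.08]
force: [-7.4, -0.1, 19.5]
finger_gap: 0.0001
615 [0.65716249 0.07796617 0.17769039] [0.60127053 0.0338673  0.15872236] [0.6718386  0.12146482 0.21439461]
```

View pics/crop2.png

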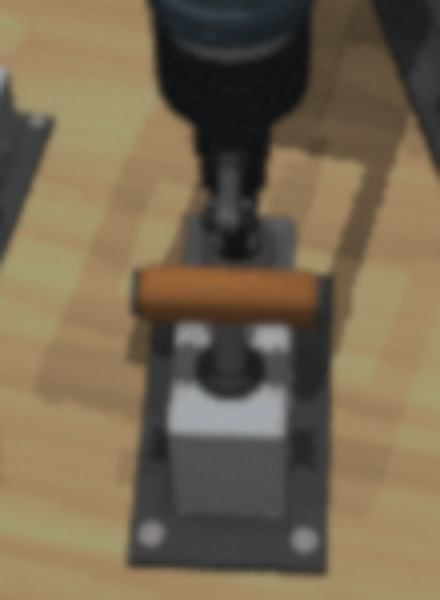

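The bar has popped up by about 19 mm, with its centre now at z of about 0.17, so the mast is released. Next I retract, move over the bar and open the jaws.

```bash
python3 -m creep '[{"jaw":0,"tx":0,"ty":-2.5,"tz":0,"roll":0},{"jaw":0,"tx":0,"ty":-4,"tz":0,"roll":0},{"jaw":0,"tx":0,"ty":-4,"tz":0,"roll":0},{"jaw":8.5,"tx":0,"ty":-1,"tz":0,"roll":0},{"jaw":8.5,"tx":0,"ty":0,"tz":2.5,"roll":0},{"jaw":8.5,"tx":0,"ty":0,"tz":2.5,"roll":0},{"jaw":8.5,"tx":0,"ty":0,"tz":2.5,"roll":0},{"jaw":8.5,"tx":0,"ty":0,"tz":0,"roll":0},{"jaw":8.5,"tx":0,"ty":0,"tz":0,"roll":0},{"jaw":8.5,"tx":0,"ty":0,"tz":0,"roll":0}]' 60; python3 st.py .6535 .079 .167
```

```text
t: 6.45
eef_pos: [0.653, 0.0789, 0.2485]
orientation: [-1.288, 1.081, -1.078]
force: [0.2, -0.3, -0.8]
finger_gap: 0.0846
t 6.45 pos [0.653  0.0789 0.2485] F [ 0.22 -0.26 -0.8 ] gap 0.08456909563749146 yaw 10.029069547347557
tool cm to goal [0.   8.15 0.06]
```

```bash
python3 -m creep '[{"jaw":8.5,"tx":0,"ty":2.5,"tz":0,"roll":0},{"jaw":8.5,"tx":0,"ty":2.5,"tz":0,"roll":0},{"jaw":8.5,"tx":0,"ty":2,"tz":0,"roll":0},{"jaw":8.5,"tx":0,"ty":1,"tz":0,"roll":0},{"jaw":8.5,"tx":0,"ty":0,"tz":0,"roll":0},{"jaw":8.5,"tx":0,"ty":0,"tz":0,"roll":0}]'; python3 -m creep '[{"jaw":0,"tx":0,"ty":0,"tz":0,"roll":0},{"jaw":0,"tx":0,"ty":0,"tz":0,"roll":0},{"jaw":0,"tx":0,"ty":0,"tz":0,"roll":0},{"jaw":0,"tx":0,"ty":0,"tz":0,"roll":0},{"jaw":0,"tx":0,"ty":0,"tz":0,"roll":0},{"jaw":0,"tx":0,"ty":0,"tz":0,"roll":0},{"jaw":0,"tx":0,"ty":0,"tz":0,"roll":0},{"jaw":0,"tx":0,"ty":0,"tz":0,"roll":0}]' 60; python3 st.py .6535 .079 .167
```

```text
t: 7.05
eef_pos: [0.6542, 0.0789, 0.1703]
orientation: [-1.286, 1.078, -1.08]
force: [0.3, -0.5, 0.7]
finger_gap: 0.0853
t: 7.85
eef_pos: [0.6533, 0.0788, 0.169]
orientation: [-1.288, 1.08, -1.079]
force: [-5.5, -1.5, -0.3]
finger_gap: 0.0231
t 7.85 pos [0.6533 0.0788 0.169 ] F [-5.51 -1.54 -0.28] gap 0.023134429769943766 yaw 10.028188379192978
tool cm to goal [-0.01  0.2   0.03]
```

The bar is gripped at 23 mm. I pull it up.

```bash
python3 -m creep '[{"jaw":0,"tx":0,"ty":-0.5,"tz":0,"roll":0},{"jaw":0,"tx":0,"ty":-0.7,"tz":0,"roll":0},{"jaw":0,"tx":0,"ty":-0.7,"tz":0,"roll":0},{"jaw":0,"tx":0,"ty":-0.7,"tz":0,"roll":0},{"jaw":0,"tx":0,"ty":0,"tz":0,"roll":0}]' 60;  python3 -m creep '[{"jaw":0,"tx":0,"ty":-0.6,"tz":0,"roll":0},{"jaw":0,"tx":0,"ty":-0.6,"tz":0,"roll":0},{"jaw":0,"tx":0,"ty":-0.6,"tz":0,"roll":0},{"jaw":0,"tx":0,"ty":-0.6,"tz":0,"roll":0},{"jaw":0,"tx":0,"ty":0,"tz":0,"roll":0}]'; python3 -m creep '[{"jaw":0,"tx":0,"ty":-0.6,"tz":0,"roll":0},{"jaw":0,"tx":0,"ty":-0.6,"tz":0,"roll":0},{"jaw":0,"tx":0,"ty":-0.6,"tz":0,"roll":0},{"jaw":0,"tx":0,"ty":-0.4,"tz":0,"roll":0},{"jaw":0,"tx":0,"ty":0,"tz":0,"roll":0}]'
```

```text
t: 8.35
eef_pos: [0.6533, 0.0788, 0.1966]
orientation: [-1.288, 1.08, -1.079]
force: [-6.5, -2.3, -0.7]
finger_gap: 0.0231
t: 8.85
eef_pos: [0.6534, 0.0788, 0.2198]
orientation: [-1.288, 1.08, -1.079]
force: [-5.8, -1.6, -4.2]
finger_gap: 0.023
t: 9.35
eef_pos: [0.6534, 0.0788, 0.2419]
orientation: [-1.288, 1.08, -1.079]
force: [-6.2, -1.7, -6.0]
finger_gap: 0.0231
```

```bash
python3 -m creep '[{"jaw":0,"tx":0,"ty":-0.5,"tz":0,"roll":0},{"jaw":0,"tx":0,"ty":-0.5,"tz":0,"roll":0},{"jaw":0,"tx":0,"ty":0,"tz":0,"roll":0}]';  python3 -m creep '[{"jaw":0,"tx":0,"ty":-0.3,"tz":0,"roll":0},{"jaw":0,"tx":0,"ty":0,"tz":0,"roll":0},{"jaw":0,"tx":0,"ty":0,"tz":0,"roll":0}]'; python3 -m creep '[{"jaw":0,"tx":0,"ty":-0.2,"tz":0,"roll":0},{"jaw":0,"tx":0,"ty":0,"tz":0,"roll":0},{"jaw":0,"tx":0,"ty":0,"tz":0,"roll":0}]'; python3 -c "
from h import *
d=grab('scene','scene3.png');P=pts(d)
hsv=cv2.cvtColor(d['image'],cv2.COLOR_RGB2HSV);w=(d['depth']>0)&(hsv[...,1]>100)&(P[...,2]>.2)&(P[...,2]<.3)
w[:,:215]=0;w[:,285:]=0
x=P[w];print(len(x),x.mean(0),x.min(0),x.max(0))
cv2.imwrite('pics/crop3.png',cv2.resize(d['image'][120:290,190:300,::-1],None,fx=3.5,fy=3.5))"
```

```text
t: 9.65
eef_pos: [0.6534, 0.0788, 0.252]
orientation: [-1.288, 1.08, -1.079]
force: [-6.7, -2.4, -5.8]
finger_gap: 0.0231
t: 9.95
eef_pos: [0.6534, 0.0789, 0.2547]
orientation: [-1.288, 1.08, -1.079]
force: [-6.1, -1.4, -7.1]
finger_gap: 0.0235
t: 10.25
eef_pos: [0.6534, 0.0788, 0.2565]
orientation: [-1.288, 1.08, -1.079]
force: [-6.3, -3.0, -7.2]
finger_gap: 0.0231
473 [0.65748091 0.08053731 0.26357295] [0.63554834 0.03422676 0.2469209 ] [0.70257145 0.1215789  0.29735323]
```

View pics/crop3.png

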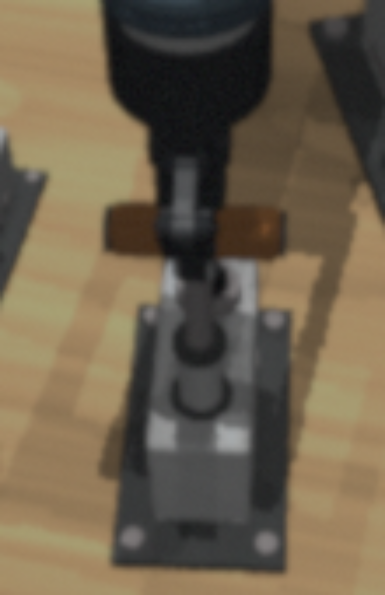

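Both tubes are out with the jaws on the bar, but no stop has been felt yet. I continue in small steps.

```bash
python3 -m creep '[{"jaw":0,"tx":0,"ty":-0.2,"tz":0,"roll":0},{"jaw":0,"tx":0,"ty":0,"tz":0,"roll":0},{"jaw":0,"tx":0,"ty":0,"tz":0,"roll":0}]';  python3 -m creep '[{"jaw":0,"tx":0,"ty":-0.15,"tz":0,"roll":0},{"jaw":0,"tx":0,"ty":0,"tz":0,"roll":0},{"jaw":0,"tx":0,"ty":0,"tz":0,"roll":0}]'; python3 st.py
```

```text
t: 10.6
eef_pos: [0.6534, 0.0788, 0.2584]
orientation: [-1.288, 1.081, -1.079]
force: [-6.4, -2.0, -8.3]
finger_gap: 0.0229
t: 10.9
eef_pos: [0.6534, 0.0789, 0.2598]
orientation: [-1.288, 1.081, -1.078]
force: [-5.7, -2.3, -8.3]
finger_gap: 0.0232
t 10.9 pos [0.6534 0.0789 0.2598] F [-5.67 -2.28 -8.32] gap 0.023182623488133085 yaw 10.028597096847392
```

```bash
python3 -m creep '[{"jaw":0,"tx":0,"ty":-0.15,"tz":0,"roll":0},{"jaw":0,"tx":0,"ty":0,"tz":0,"roll":0},{"jaw":0,"tx":0,"ty":0,"tz":0,"roll":0}]';  python3 -m creep '[{"jaw":0,"tx":0,"ty":-0.15,"tz":0,"roll":0},{"jaw":0,"tx":0,"ty":0,"tz":0,"roll":0},{"jaw":0,"tx":0,"ty":0,"tz":0,"roll":0}]'
```

```text
t: 11.2
eef_pos: [0.6534, 0.0789, 0.2609]
orientation: [-1.288, 1.081, -1.078]
force: [-4.6, -2.2, -11.3]
finger_gap: 0.0232
t: 11.5
eef_pos: [0.6533, 0.0789, 0.261]
orientation: [-1.289, 1.082, -1.078]
force: [-2.9, -1.4, -20.9]
finger_gap: 0.0231
```

The TCP has stopped at 0.261 and the pull has jumped to 21 N, so this is the second stop. I make one last check with the camera, then hand in.

```bash
python3 -m creep '[{"jaw":0,"tx":0,"ty":0,"tz":0,"roll":0},{"jaw":0,"tx":0,"ty":0,"tz":0,"roll":0},{"jaw":0,"tx":0,"ty":0,"tz":0,"roll":0},{"jaw":0,"tx":0,"ty":0,"tz":0,"roll":0},{"jaw":0,"tx":0,"ty":0,"tz":0,"roll":0}]'; python3 -c "
from h import *
a=dict(np.load('pics/scene0.npz'));d=grab('scene','scene4.png')
def f(d,lo,hi):
    P=pts(d);hsv=cv2.cvtColor(d['image'],cv2.COLOR_RGB2HSV);w=(d['depth']>0)&(hsv[...,1]>130)&(hsv[...,0]<14)&(P[...,2]>lo)&(P[...,2]<hi)
    w[:,:215]=0;w[:,285:]=0;x=P[w];return len(x),x.mean(0),np.percentile(x[:,2],[2,98])
print(f(a,.13,.18),f(d,.22,.29))
for b in((225,285,305,365),(200,270,130,195)):
    print('cup diff',np.abs(a['image'][b[0]:b[1],b[2]:b[3]].astype(int)-d['image'][b[0]:b[1],b[2]:b[3]]).mean())
cv2.imwrite('pics/f.png',d['image'][:,:,::-1])"
```

```text
t: 12.0
eef_pos: [0.6533, 0.0788, 0.2611]
orientation: [-1.289, 1.082, -1.078]
force: [-2.5, -3.1, -25.7]
finger_gap: 0.0229
(270, array([0.6576406 , 0.07923084, 0.15923614]), array([0.1462656 , 0.16449574])) (160, array([0.65885701, 0.08200056, 0.2678949 ]), array([0.25523167, 0.27382755]))
cup diff 6.792777777777777
cup diff 6.129010989010989
```

View pics/f.png

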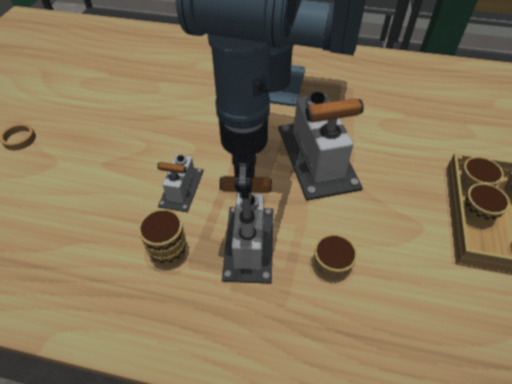

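The bar has risen about 109 mm and is steady. In the picture it is held at about (246,184), and the cups are where they were, at (162,235) and (335,255).

```bash
python3 -c "
from station import ctrl
print(ctrl.hand_in())"
```

```text
the job is handed in; nothing more can be done
None
```

I pressed the button on the middle gauge with closed fingers until it bottomed, at about 19 N, and the mast popped up by about 19 mm. Then I gripped the bar across its 24 mm width at 60 N and pulled it past the first stop to the second. I handed the job in at about 12 s with the gripper still holding the bar.

- **Extension:** in the last check the TCP stood still at z = 0.261 m, and the upward pull had risen from about 8 N to 26 N, as expected against the second stop. Depth images put the bar about 109 mm above its locked height, where 110 mm is full extension.
- **Grip:** the finger gap was steady at 23 mm.
- **Cups:** both looked unmoved in the last picture.
- **Sideways force:** the wrist showed about 6 N sideways during the pull, falling to about 3–4 N by the last check.
- **Refused call:** the first move command was refused because each row needs all its keys; nothing moved.

No check failed or disagreed. The hand-in reports no verdict, so I can't confirm how the final second was judged.

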